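# Return the stain bottles to the graded bottle block

## Task

Staining is over: stand the three bottles and the vial upright in the grey bottle block, each down in its own well in order of size, the biggest bottle in the largest well and so on down to the little vial in the smallest. They are glass: set them down rather than drop them, knock none over, and leave the timer and the tip box where they are.

Things in the scene. Friction and masses are not known exactly. Their poses are not given: they have to be found in the camera images.
- bottle_block: Flat grey plastic block, fixed on the bench, 88 (x) x 277 (y) x 22 mm, with four round wells in one row along its middle (x = 0). Origin: centre of its underside; z up, y along the row towards the largest well. Wells, centre y and diameter: +92, 65 mm; +13.5, 56 mm; -52, 39 mm; -107, 35 mm. All 14 mm deep, floor 8 mm above the bench, mouth chamfered 3 mm.
- stain_bottle: The biggest: upright brown glass reagent bottle with a black screw cap, 57 mm diameter, 125 mm tall; the body goes up to 112 mm, the cap above is 52 mm wide; 0.31 kg. Origin: centre of its underside; z up its axis. Belongs in the 65 mm well.
- eosin_bottle: The second: upright clear glass reagent bottle with pink liquid and a red screw cap, 48 mm diameter, 102 mm tall; the body goes up to 89 mm, the cap above is 44 mm wide; 0.16 kg. Origin: centre of its underside; z up its axis. Belongs in the 56 mm well.
- dropper_bottle: The third: small upright amber dropper bottle with a tall black cap, 31 mm diameter, 72 mm tall; the body goes up to 53 mm, the cap above is 29 mm wide; 45 g. Origin: centre of its underside; z up its axis. Belongs in the 39 mm well.
- stain_vial: The smallest: upright clear vial with green stain and a white stopper, 48 mm tall; the body is 24 mm wide up to 40 mm, the stopper above it 28 mm wide; 18 g. Origin: centre of its underside; z up its axis. Belongs in the 35 mm well.
- timer: Bystander: round white kitchen-style timer with a red knob, 65 mm wide, 44 mm tall, loose on the bench behind the work. Origin: centre of its underside.
- tips: Bystander: yellow pipette-tip box with a clear top, 90 x 118 x 64 mm, loose on the bench behind the bottles. Origin: centre of its underside.
Not all that is in view belongs to the job. What is shaped like the eosin_bottle but blue or purple is not meant.

How it is judged:
By the outcome, as a careful person would: the job done as asked, in the order asked, and still so for the second after the job is handed in, with the robot touching nothing.
It also fails if it takes over 106 s, if anything falls off the work surface, if the arm or the gripper's body presses on something with over 40 N, if the wrist force passes 120 N, or if a joint passes its speed limit or range.

## Robot

A 6-joint arm with a two-finger parallel gripper is mounted at the origin on a cart in front of the work surface, level with it; the furniture and walls round the work are solid. World frame = base frame: x ahead of the robot, y to its left, z up, the work surface at z = 0. Lengths are in mm, angles in degrees, forces in N, time in s.
With the tool pointing down it reaches from about 350 to 850 mm from the base axis. Payload 8.1 kg.
Tool frame: the origin (TCP) lies between the finger pads; the fingertips stand 11 mm ahead of it and the grasp point (between the pads) lies 8 mm behind it; z points along the fingers, y is the line along which they close (so a half turn about z gives the same grasp; the last joint's range is limited). The gripper opens to 85 mm and grips with 20 to 120 N. Pads are 22 mm wide; open, the fingers measure 114 mm over their backs; the gripper's body (76 mm by 85 mm) begins 54 mm behind the grasp point. The pads swing forward as they close: fully open they stand 13 mm farther back than shut.
Start: joints at [-4.893, 7.471, 85.268, -0, 87.261, -4.893], TCP at [600.004, 0.022, 202.592] pointing down, gripper open.
Joint ranges: [-169.43, 169.43], [-51.17, 129.36], [1.28, 143.12], [-76.62, 256.62], [0, 156.53], [-152.29, 152.29]. Speed limits (degrees/s): [136.94, 136.94, 159.86, 180, 180, 180].

## Interface

Orientations are given as [roll, pitch, yaw] about the fixed x, y, z axes, in that order (R = Rz(yaw) Ry(pitch) Rx(roll)).
In Python, from bench import r, snapshot, get_calibration gives the robot as it stands.
- The arm moves only by the tool step_arm, never from a script. Its argument "rows" is a list of rows, each a list of 2 entries, a list of its own where there are three numbers: the shift along the tool's x, y, z in mm, then the turn about the tool's z in degrees. In form: [[[tx, ty, tz], yaw], ...]. A call has 1 to 12 rows; each row is the pose to reach, as a shift and turn from the pose commanded when the call began, along the tool's axes at that moment; what a row does not reach only later rows make up. A row lasts 1/10 s, in which the tool goes at most 50 mm and 8.59 degrees, less where a joint would pass 70% of its speed; a pose out of reach is approached as far as the arm can. A call with a gripper value outside its range is refused whole. "fingers" is the opening, from 0 (shut) to 1 (fully open), set as the call begins (left out, the last holds). The fingers move at their own pace and stop on an object; "squeeze" is the grip in N (left out, the last holds). Time passes only in rows, so rows that repeat a pose let the fingers close. It gives the time, the measured TCP pose, the force, the opening and the grip force at its end, in the units of the state.
- r.sense(): the state, without advancing time (a new reading comes with each control period).
- snapshot(name): name is "scene" or "side" or "wrist"; returns the picture (384x512x3 uint8, blue, green, red); there is no depth.
- get_calibration(name): a dict with "fovy" (degrees; the focal length in pixels is half the picture's height over the tangent of half this angle, whatever the lens; pixels are square), "cx", "cy" (the principal point, pixels), "eye" and "orientation" of the camera in the world. Camera axes: x right, y up, looking along -z (the intrinsics and any distortion apply to the point x, -y, -z); pixel columns grow to the right and rows downward; lengths in mm; the calibration is good to about 2 mm. A picture is of the moment at which its call begins: read the wrist's pose just before it. get_calibration takes no time and is no camera call; for the wrist camera it gives the pose at the moment of the call.
- r.hand_in(): hands the job in; it is judged then, once.
The state is a dict: "time": time; "joint_pos": joint angles; "qd": joint speeds; "joint_efforts": joint torques, N m; "tool_pos": TCP position; "tcp_rot": TCP orientation; "ft_force": force on the tool from outside, world axes, zero at the start; "wrist_torque": the same for the moment, N m; "finger_gap": finger opening in mm; "grip_force": force on a finger pad.
Only numpy, scipy, OpenCV 4.12 (cv2) and the standard library are available. Lean on these libraries where they do the work, as an engineer would, in place of code of your own. Each camera call takes 0.05 s, during which the arm holds its last target. There are 200 camera calls.

## Working session

There is one attempt and no reset: what is moved stays moved. The work goes in short steps, Python scripts to look and compute and a tool call to move; the robot and the scene stay as the last step left them, time stands still between calls to the robot, and variables do not carry over. Pictures are saved under pics/ and viewed, at most 14 in all, crops included, and the job is handed in when it is done.

Besides the shell and the picture viewer there is one more tool, called after "Request:" by a JSON object that holds its "fn" and its "kwargs". step_arm: Moves the arm, as the interface text tells. Its arguments: {"type":"object","properties":{"rows":{"type":"array"},"fingers":{"type":"number"},"squeeze":{"type":"number"}},"required":["rows"]}

```bash
mkdir -p pics; ls; python3 - <<'E'
from bench import r, snapshot, get_calibration
import cv2, numpy as np
for n in ("scene","side","wrist"):
    c=get_calibration(n); print(n,c)
    cv2.imwrite(f"pics/{n}0.png",snapshot(n))
a=[cv2.imread(f"pics/{n}0.png") for n in ("scene","side")]
s=r.sense(); print(s)
E
```

```text
pics
scene {'fovy': 44.74775941397128, 'cx': 257.7090059256721, 'cy': 194.2904915347115, 'eye': array([ 247.24043978, -811.61409497,  550.72345774]), 'orientation': array([ 59.41389281,  -1.03281727, -24.15180181])}
side {'fovy': 51.702123103137, 'cx': 254.28045888364136, 'cy': 192.77715594396213, 'eye': array([245.1208075 , 657.09744801, 471.33502032]), 'orientation': array([  60.60951901,    0.93582306, -153.4281583 ])}
wrist {'fovy': 66.84857956174682, 'cx': 252.39382145182844, 'cy': 193.40441941558637, 'eye': array([600.00325211,  79.41473969, 372.54272662]), 'orientation': array([-17.963088  ,   0.05302526,  -0.02476843])}
{'time': 0.15, 'joint_pos': array([-4.89147251e+00,  7.50756033e+00,  8.53140714e+01, -6.35746567e-04,
        8.72614295e+01, -4.89395545e+00]), 'qd': array([ 0.06015316, -0.13352277, -0.130861  , -0.0708519 ,  0.01595169,
       -0.06180543]), 'joint_efforts': array([ 1.01583330e-03, -5.70061326e+01, -5.01160097e+01, -1.39109225e-04,
        9.69119486e-03, -7.10949371e-05]), 'tool_pos': array([5.99541573e+02, 7.38170666e-02, 2.01768890e+02]), 'tcp_rot': array([-1.79917187e+02, -6.45343362e-03,  9.00025091e+01]), 'ft_force': array([ 0.71965136,  0.7958814 , -0.29068285]), 'wrist_torque': array([-0.07747485, -0.00739942,  0.04061247]), 'grip_force': 0.0, 'finger_gap': 85.13971502756253}
```

View pics/scene0.png

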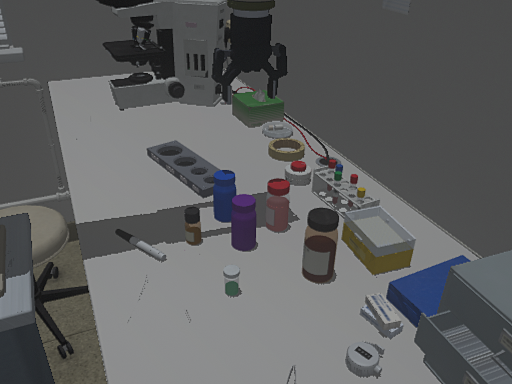

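View pics/side0.png

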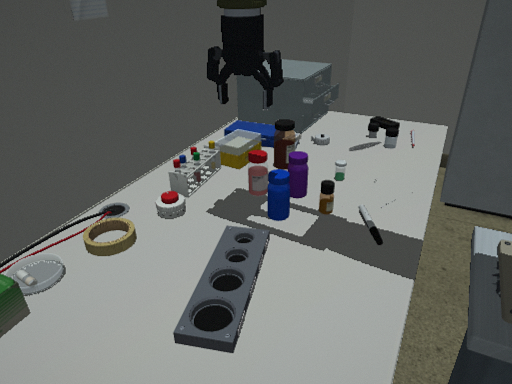

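View pics/wrist0.png

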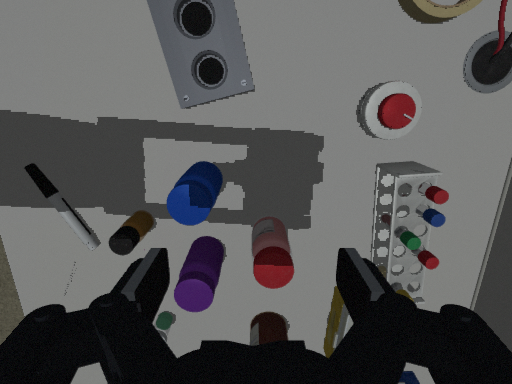

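Scene (scene view): block (187,166), stain bottle (321,245), eosin (278,205), dropper (193,227), vial (232,280); decoys blue (225,195) and purple (243,222). Tip box (378,238) and timer (298,172) stand behind. Next I measure the caps and wells.

```bash
cat > h.py <<'E'
import cv2, numpy as np
from scipy.spatial.transform import Rotation as Rn
def ray(c,u,v):
    f=192/np.tan(np.radians(c["fovy"]/2))
    d=np.array([(u-c["cx"])/f,-(v-c["cy"])/f,-1.])
    return np.array(c["eye"]),Rn.from_euler("xyz",c["orientation"],degrees=True).as_matrix()@d
def onz(c,u,v,z):
    e,d=ray(c,u,v); return (e+d*(z-e[2])/d[2])
def tri(c1,p1,c2,p2):
    (a,d),(b,g)=ray(c1,*p1),ray(c2,*p2)
    t=np.linalg.lstsq(np.c_[d,-g],b-a,rcond=None)[0]
    p,q=a+d*t[0],b+g*t[1]; return (p+q)/2,np.linalg.norm(p-q)
def blob(m,roi):
    x0,y0,x1,y1=roi; k=np.zeros_like(m); k[y0:y1,x0:x1]=m[y0:y1,x0:x1]
    n,l,s,ce=cv2.connectedComponentsWithStats(k)
    i=1+np.argmax(s[1:,4]); return ce[i],s[i],(l==i).astype(np.uint8)*255
E
python3 - <<'E'
from h import *
from bench import get_calibration
C={n:get_calibration(n) for n in("scene","side")}
I={n:cv2.imread(f"pics/{n}0.png") for n in C}
H={n:cv2.cvtColor(I[n],cv2.COLOR_BGR2HSV) for n in C}
def black(n,t=45): return (H[n][...,2]<t).astype(np.uint8)*255
def col(n,h0,h1,s=120,v=60):
    h=H[n]; m=((h[...,0]>=h0)&(h[...,0]<=h1)&(h[...,1]>s)&(h[...,2]>v)); return m.astype(np.uint8)*255
def red(n): return col(n,0,8,190,60)|col(n,172,180,190,60)
items={"stain":(118.5,black,(303,205,342,240),(270,115,300,136)),
"eosin":(95.5,red,(262,175,294,200),(245,145,272,166)),
"dropper":(62.5,black,(180,203,206,225),(316,176,338,196)),
"blue":(90,lambda n:col(n,105,130),(205,165,240,225),(262,165,295,222)),
"purple":(90,lambda n:col(n,131,160),(228,190,262,252),(285,148,312,200)),
"vialgreen":(12,lambda n:col(n,50,90,80,40),(220,270,245,300),(330,165,350,185)),
"timerknob":(38,red,(285,155,312,176),(158,188,184,204))}
for k,(z,f,a,b) in items.items():
    try:
        (p,s,_),(q,t,_)=blob(f("scene"),a),blob(f("side"),b)
        P,e=tri(C["scene"],p,C["side"],q)
        print(k,p.round(1),s,q.round(1),t,P.round(),round(e,1),onz(C["scene"],*p,z).round()[:2],onz(C["side"],*q,z).round()[:2])
    except Exception as ex: print(k,ex)
crops=[cv2.resize(I[n][y:y+75,x:x+100],(400,300),interpolation=cv2.INTER_CUBIC) for n,x,y in(("scene",285,205),("scene",170,200),("side",255,115),("side",270,150))]
crops[1]=cv2.resize(I["scene"][200:300,160:293],(400,300))
cv2.imwrite("pics/c1.png",np.vstack([np.hstack(crops[:2]),np.hstack(crops[2:])]))
cv2.imwrite("pics/c2.png",np.hstack([cv2.resize(I["scene"][130:200,140:240],(400,280)),cv2.resize(I["side"][220:345,175:280],(400,476))[:280]]) if 0 else cv2.resize(I["side"][220:345,170:280],(528,600)))
E
```

```text
stain [322.3 221.5] [308 208  31  24 314] [284.1 125.3] [275 119  20  17 229] [ 623. -262.  114.] 3.0 [ 617. -270.] [ 620. -252.]
eosin attempt to get argmax of an empty sequence
dropper [192.2 217.3] [185 208  15  15 131] [326.9 187.1] [321 181  13  14 158] [447. -85.  58.] 2.2 [444. -92.] [446. -77.]
blue [223.5 194.3] [213 170  23  52 964] [278.4 194.3] [ 268  169   23   52 1048] [534. -20.  53.] 0.0 [513. -78.] [508.  40.]
purple [243.2 200.1] [232 194  23  13 227] [298.3 177.2] [288 163  20  34 428] [532. -97.  70.] 32.9 [ 539. -113.] [500. -44.]
vialgreen [231.5 288.1] [226 282  12  13  69] [339.1 176.1] [335 173   9   7  57] [ 462. -246.    7.] 0.0 [ 460. -252.] [ 460. -237.]
timerknob [299.5 161. ] [299 161   2   1   2] [169.3 197.2] [161 192  17  12 150] [760.  69.  42.] 11.0 [772.  84.] [756.  69.]
```

View pics/c1.png

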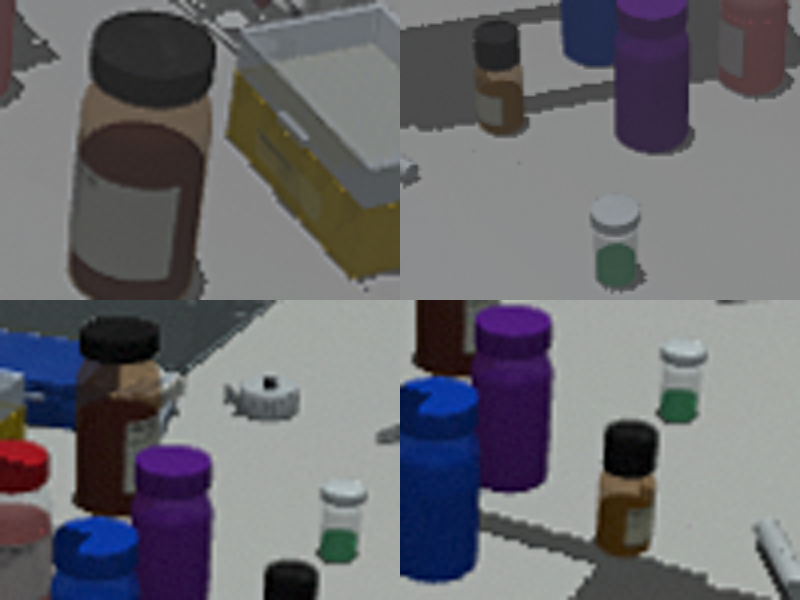

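View pics/c2.png

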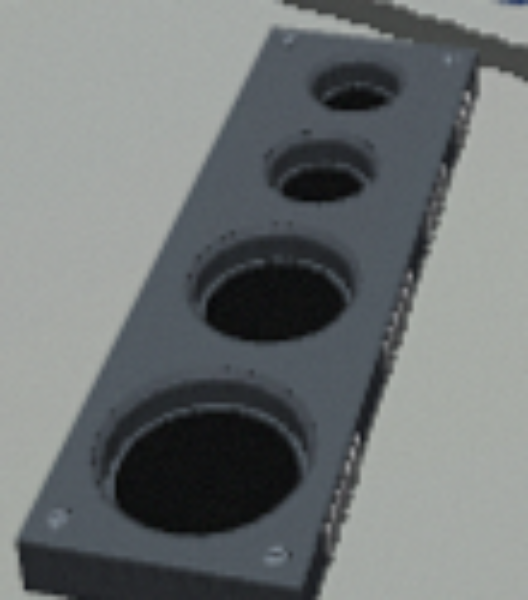

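The crops show the bottles and caps clearly, and the four wells with their mouths in c2. Now I get eosin, purple, the tip box and the block pose.

```bash
python3 - <<'E'
from h import *
from bench import get_calibration
C={n:get_calibration(n) for n in("scene","side","wrist")}
I={n:cv2.imread(f"pics/{n}0.png") for n in C}
H={n:cv2.cvtColor(I[n],cv2.COLOR_BGR2HSV) for n in C}
def col(n,h0,h1,s=120,v=40):
    h=H[n]; return ((h[...,0]>=h0)&(h[...,0]<=h1)&(h[...,1]>s)&(h[...,2]>v)).astype(np.uint8)*255
for n,roi in(("scene",(262,175,294,200)),("side",(245,145,272,166))):
    p,s,_=blob(col(n,0,8,165)|col(n,170,180,165),roi); print("eosin",n,p,s,onz(C[n],*p,95.5).round(),onz(C[n],*p,90).round())
for n,roi in(("scene",(228,190,262,252)),("side",(285,148,312,200))):
    p,s,_=blob(col(n,131,165,100,20),roi); print("purple",n,p,s,onz(C[n],*p,51).round())
for n,roi in(("scene",(285,155,312,176)),("side",(158,188,184,204))):
    p,s,_=blob(col(n,0,8,165)|col(n,170,180,165),roi); print("knob",n,p,s,onz(C[n],*p,37).round())
for n,roi in(("scene",(340,200,420,275)),("side",(210,130,265,170))):
    p,s,_=blob(col(n,18,32,120),roi); print("tips",n,p,s,onz(C[n],*p,20).round())
# wells
pts=[(212.7,314.8),(226.9,280),(236.9,255.6),(244.4,237.9)]
W=np.array([onz(C["side"],*p,22)[:2] for p in pts]); print(W.round(1))
print(np.diff(W,axis=0).round(1),np.linalg.norm(np.diff(W,axis=0),axis=1))
cv2.imwrite("pics/c3.png",cv2.resize(I["scene"][135:200,140:232],(800,566)))
E
```

```text
eosin scene [278.51485149 184.10891089] [268 180  21   9 101] [625. -92.  96.] [629. -83.  90.]
eosin side [256.9468599  156.06280193] [248 150  19  13 207] [621. -94.  96.] [ 626. -105.   90.]
purple scene [242.87711069 218.86210131] [ 232  194   24   56 1066] [ 537. -118.   51.]
purple side [297.57901391 173.60556258] [287 151  21  47 791] [ 534. -133.   51.]
knob scene [298.04918033 163.83606557] [292 161  14   8  61] [762.  74.  37.]
knob side [169.30674847 197.13496933] [161 191  17  13 163] [758.  67.  37.]
tips scene [378.06706114 255.76725838] [ 342  223   71   51 1014] [ 737. -284.   20.]
tips side [236.76456311 157.97815534] [220 142  41  27 412] [ 741. -211.   20.]
[[498.5 306. ]
 [517.6 230.6]
 [533.7 166.7]
 [546.7 113. ]]
[[ 19.1 -75.5]
 [ 16.1 -63.8]
 [ 13.  -53.7]] [77.85440839 65.82771014 55.28569084]
```

View pics/c3.png

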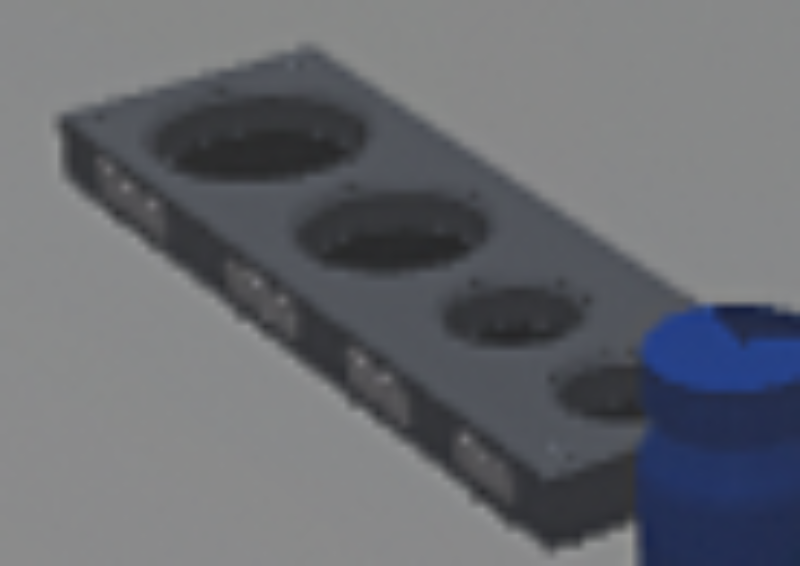

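Wells from the side view are spaced 77.9/65.8/55.3 mm (should be 78.5/65.5/55), so the block yaw is about +14°. First move: above the stain bottle, to look from near.

Request:
{"fn": "step_arm", "kwargs": {"rows": [[[-20, 2, -5], 0], [[-60, 5, -10], 0], [[-105, 9, -15], 0], [[-150, 12, -15], 0], [[-195, 16, -15], 0], [[-235, 19, -15], 0], [[-257, 21, -15], 0], [[-262, 21, -15], 0], [[-262, 21, -15], 0], [[-262, 21, -15], 0]], "fingers": 1, "squeeze": 30}}

```text
time: 1.15
tool_pos: [621.0, -260.8, 217.3]
tcp_rot: [-180.0, -0.0, 90.0]
ft_force: [-0.2, 0.3, -0.4]
finger_gap: 85.3
grip_force: 0.0
```

```bash
python3 - <<'E'
from h import *
from bench import r,snapshot,get_calibration
s=r.sense(); c=get_calibration("wrist"); im=snapshot("wrist"); cv2.imwrite("pics/w1.png",im)
np.save("w1.npy",c,allow_pickle=True); print(s["time"],s["tool_pos"].round(1),s["tcp_rot"].round(1))
cs=get_calibration("scene")
W=[(169.7,150.75),(185.2,161.6),(199.1,171.3)]
print([onz(cs,*p,22).round(1) for p in W])
E
```

```text
1.15 [ 621.  -260.8  217.3] [-180.   -0.   90.]
[array([500.2, 293.9,  22. ]), array([519.5, 217.6,  22. ]), array([535.6, 154.6,  22. ])]
```

View pics/w1.png

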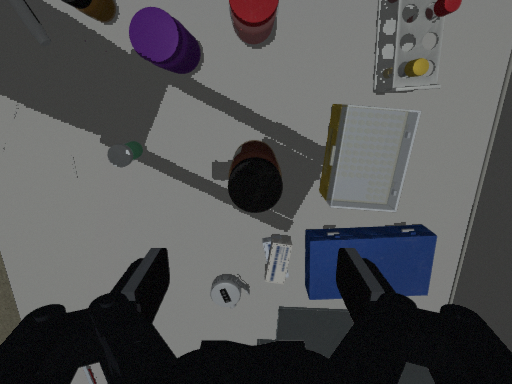

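The wrist view shows the stain cap at about (255,186), vial stopper (120,155), purple (162,35) and eosin (254,8), with the tip box at (375,160) clear of the bottle.

```bash
python3 - <<'E'
from h import *
c=np.load("w1.npy",allow_pickle=True).item(); im=cv2.imread("pics/w1.png")
print(c["eye"].round(1),c["orientation"].round(2))
hv=cv2.cvtColor(im,cv2.COLOR_BGR2HSV)
m=((hv[...,2]<40)).astype(np.uint8)*255
p,s,mk=blob(m,(215,130,300,225)); print(p,s)
for t in(20,25,30,35): 
    p,s,mk=blob((hv[...,2]<t).astype(np.uint8)*255,(215,130,300,225)); print(t,p,s)
print("brightness column 255",hv[135:222:3,255,2], "row 186",hv[186,220:290:3,2])
print(onz(c,255.5,186,125).round(1),onz(c,120,155,48).round(1),onz(c,254,5,102).round(1))
E
```

```text
[ 621.3 -181.6  388.3] [-1.793e+01 -2.000e-02  1.000e-02]
[254.82762063 178.38835275] [ 228  141   55   72 3005]
20 [255.26437807 185.0071333 ] [ 228  157   54   55 2243]
25 [255.0812095  184.76155508] [ 228  157   54   56 2315]
30 [254.7921207 184.4706622] [ 228  157   55   56 2386]
35 [254.97686833 179.67295374] [ 228  141   55   72 2810]
brightness column 255 [127 127  26  28  31  30  38  35   5  15  14   7  12   7   7  17  13  10
   6  13  15  15  13  13  10  11  62  63 126] row 186 [ 71 124 124  17  14  11  16  12   7  14  13   7  10   7  14  14   4  14
  12  12   8  62  62  63]
[ 624.3 -259.4  125. ] [ 465.4 -244.1   48. ] [ 622.8 -104.9  102. ]
```

Request:
{"fn": "step_arm", "kwargs": {"rows": [[[1, 3, 20], 0], [[1, 3, 50], 0], [[1, 3, 80], 0], [[1, 3, 105], 0], [[1, 3, 125], 0], [[1, 3, 136], 0], [[1, 3, 139], 0], [[1, 3, 139], 0], [[1, 3, 139], 0]]}}

```text
time: 2.1
tool_pos: [625.0, -261.2, 80.4]
tcp_rot: [179.9, 0.1, 90.0]
ft_force: [0.0, 0.7, -0.4]
finger_gap: 85.2
grip_force: 0.0
```

Request:
{"fn": "step_arm", "kwargs": {"rows": [[[0, 0, 0], 0], [[0, 0, 0], 0], [[0, 0, 0], 0], [[0, 0, 0], 0], [[0, 0, 0], 0], [[0, 0, 0], 0], [[0, 0, 0], 0], [[0, 0, 0], 0], [[0, 0, 0], 0], [[0, 0, 0], 0]], "fingers": 0, "squeeze": 40}}

```text
time: 3.1
tool_pos: [624.4, -261.7, 80.2]
tcp_rot: [179.9, 0.1, 90.0]
ft_force: [-2.8, -0.1, 5.9]
finger_gap: 50.8
grip_force: 47.7
```

```bash
python3 - <<'E'
from h import *
from bench import r,snapshot
a=snapshot("scene")[130:310,240:440]; b=snapshot("side")[80:230,200:360]
cv2.imwrite("pics/g1.png",np.hstack([cv2.resize(a,(400,360)),cv2.resize(b,(384,360))]))
print(r.sense()["finger_gap"],r.sense()["ft_force"])
E
```

```text
50.800649272908124 [-2.06106441 -0.62647181  6.65814492]
```

View pics/g1.png

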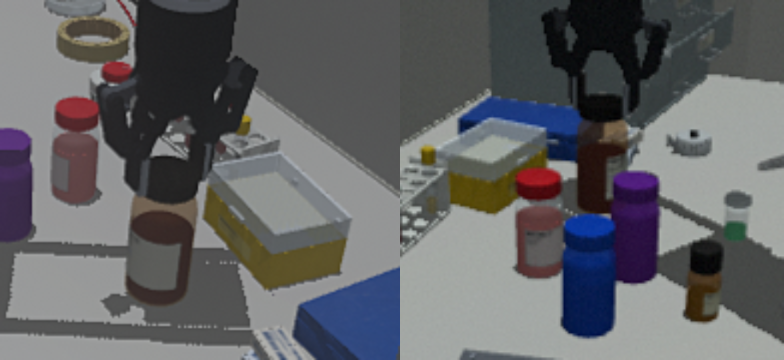

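```bash
python3 - <<'E'
from h import *
from bench import get_calibration
for n,ox,oy,k in(("scene",240,130,2),("side",200,80,2.4)):
    c=get_calibration(n); R=Rn.from_euler("xyz",c["orientation"],degrees=True).as_matrix(); f=192/np.tan(np.radians(c["fovy"]/2))
    for P in([624,-261,0],[624,-261,125],[624,-261,112],[595,-261,69],[653,-261,69],[595,-261,88]):
        q=R.T@(np.array(P)-c["eye"]); print(n,P,((c["cx"]-f*q[0]/q[2]-ox)*k).round(),((c["cy"]+f*q[1]/q[2]-oy)*k).round())
E
```

```text
scene [624, -261, 0] 155.0 285.0
scene [624, -261, 125] 167.0 169.0
scene [624, -261, 112] 166.0 182.0
scene [595, -261, 69] 132.0 231.0
scene [653, -261, 69] 190.0 216.0
scene [595, -261, 88] 134.0 213.0
side [624, -261, 0] 199.0 204.0
side [624, -261, 125] 202.0 100.0
side [624, -261, 112] 201.0 111.0
side [595, -261, 69] 225.0 152.0
side [653, -261, 69] 177.0 144.0
side [595, -261, 88] 225.0 136.0
```

```bash
python3 - <<'E'
from h import *
from bench import r,snapshot,get_calibration
a=snapshot("scene")[150:290,280:365]; b=snapshot("side")[75:175,250:310]
np.save("w2.npy",get_calibration("wrist"),allow_pickle=True); w=snapshot("wrist"); cv2.imwrite("pics/w2.png",w)
f=lambda x,h:cv2.resize(x,None,fx=h/x.shape[0],fy=h/x.shape[0],interpolation=cv2.INTER_CUBIC)
o=np.hstack([f(a,400),f(b,400),f(w[150:384,130:380],400)])
o=cv2.convertScaleAbs(o,alpha=1.6)[:, :]; o=cv2.resize(o,(800,int(o.shape[0]*800/o.shape[1]))) ; cv2.imwrite("pics/g2.png",o)
E
```

```text
(no output)
```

View pics/g2.png

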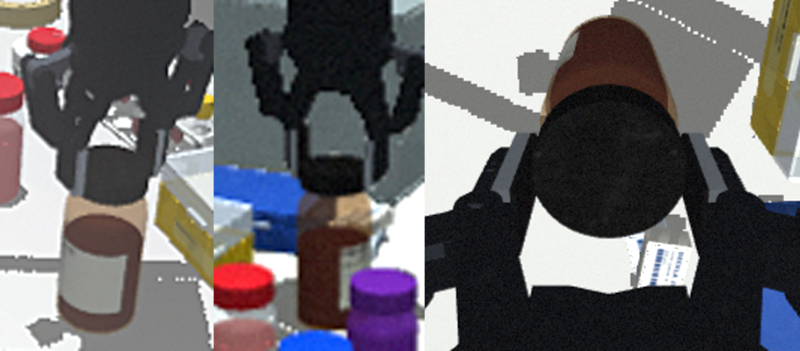

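```bash
python3 - <<'E'
from h import *
from bench import get_calibration
a,b=get_calibration("scene"),get_calibration("side")
# side tips: row 103 left(222), right(277); scene tips
I={n:cv2.imread(f"pics/{n}0.png") for n in("scene","side")}
for n,(x0,x1) in(("scene",(205,300)),("side",(200,295))):
    g=I[n].max(2)
    for v in range(78,112,3): 
        k=np.where(g[v,x0:x1]<45)[0]+x0; print(n,v,(k.min(),k.max(),len(k)) if len(k) else None)
for p,q in(((219,96),(277,103)),((277,97),(223,104))): print(tri(a,p,b,q))
E
```

```text
scene 78 (np.int64(213), np.int64(278), 32)
scene 81 (np.int64(216), np.int64(277), 23)
scene 84 (np.int64(218), np.int64(277), 18)
scene 87 (np.int64(216), np.int64(277), 18)
scene 90 (np.int64(216), np.int64(276), 15)
scene 93 (np.int64(216), np.int64(276), 15)
scene 96 (np.int64(223), np.int64(272), 8)
scene 99 (np.int64(224), np.int64(226), 3)
scene 102 None
scene 105 None
scene 108 None
scene 111 None
side 78 (np.int64(208), np.int64(282), 48)
side 81 (np.int64(214), np.int64(283), 37)
side 84 (np.int64(217), np.int64(280), 31)
side 87 (np.int64(217), np.int64(273), 20)
side 90 (np.int64(217), np.int64(272), 16)
side 93 (np.int64(218), np.int64(272), 15)
side 96 (np.int64(218), np.int64(272), 16)
side 99 (np.int64(219), np.int64(272), 15)
side 102 (np.int64(222), np.int64(272), 13)
side 105 (np.int64(263), np.int64(270), 6)
side 108 (np.int64(263), np.int64(263), 1)
side 111 None
(array([533.75150775,  -2.56288508, 258.00936161]), np.float64(4.918972466802862))
(array([653.95078575,  -7.82207114, 241.57217377]), np.float64(7.552972879047395))
```

The fingertips appear to be about 40 mm higher than the reported TCP says (in both the start view and this grasp), so only the cap is held. I open, go 32 mm lower and regrip.

Request:
{"fn": "step_arm", "kwargs": {"rows": [[[0, 0, 0], 0], [[0, 0, 0], 0], [[0, 0, 0], 0], [[0, 0, 0], 0], [[0, 0, 0], 0], [[0, 0, 0], 0], [[0, 0, 0], 0]], "fingers": 1}}

```text
time: 4.05
tool_pos: [624.0, -261.0, 78.5]
tcp_rot: [-180.0, -0.0, 90.0]
ft_force: [-0.7, 0.6, -0.3]
finger_gap: 85.7
grip_force: 0.0
```

Request:
{"fn": "step_arm", "kwargs": {"rows": [[[0, 0, 6], 0], [[0, 0, 12], 0], [[0, 0, 18], 0], [[0, 0, 24], 0], [[0, 0, 29], 0], [[0, 0, 32], 0], [[0, 0, 32], 0], [[0, 0, 32], 0]]}}

```text
time: 4.85
tool_pos: [624.1, -261.0, 46.7]
tcp_rot: [180.0, 0.0, 90.0]
ft_force: [-0.3, -0.1, 0.9]
finger_gap: 85.2
grip_force: 0.0
```

Request:
{"fn": "step_arm", "kwargs": {"rows": [[[0, 0, 0], 0], [[0, 0, 0], 0], [[0, 0, 0], 0], [[0, 0, 0], 0], [[0, 0, 0], 0], [[0, 0, 0], 0], [[0, 0, 0], 0], [[0, 0, 0], 0], [[0, 0, 0], 0]], "fingers": 0, "squeeze": 40}}

```text
time: 5.75
tool_pos: [624.5, -261.2, 47.3]
tcp_rot: [179.9, 0.0, 90.0]
ft_force: [0.8, -0.6, 4.7]
finger_gap: 56.2
grip_force: 43.6
```

Request:
{"fn": "step_arm", "kwargs": {"rows": [[[0, 0, -5], 0], [[0, 0, -20], 0], [[0, 0, -45], 0], [[0, 0, -75], 0], [[0, 0, -105], 0], [[0, 0, -130], 0], [[0, 0, -145], 0], [[0, 0, -150], 0], [[0, 0, -150], 0]]}}

```text
time: 6.65
tool_pos: [624.0, -261.0, 196.7]
tcp_rot: [180.0, 0.0, 90.0]
ft_force: [-0.0, -0.1, -3.2]
finger_gap: 56.0
grip_force: 43.4
```

Request:
{"fn": "step_arm", "kwargs": {"rows": [[[15, -4, 0], 0], [[50, -13, 0], -2], [[95, -25, 0], -4], [[140, -38, 0], -6], [[188, -50, 0], -8], [[236, -63, 0], -10], [[284, -76, 0], -12], [[332, -89, 0], -14], [[380, -102, 0], -14], [[420, -113, 0], -14], [[450, -121, 0], -14], [[461, -124, 0], -14]]}}

```text
time: 7.85
tool_pos: [497.7, 202.6, 194.4]
tcp_rot: [-179.8, -0.0, 104.2]
ft_force: [0.1, -0.1, -4.2]
finger_gap: 56.0
grip_force: 43.9
```

Request:
{"fn": "step_arm", "kwargs": {"rows": [[[0, 0, 0], 0], [[0, 0, 0], 0], [[0, 0, 0], 0]]}}

```text
time: 8.15
tool_pos: [500.2, 198.6, 196.0]
tcp_rot: [-179.9, 0.0, 103.9]
ft_force: [-0.4, -0.5, -3.7]
finger_gap: 56.3
grip_force: 43.9
```

```bash
python3 - <<'E'
from h import *
from bench import r,snapshot,get_calibration
s=r.sense(); c=get_calibration("wrist"); im=snapshot("wrist"); cv2.imwrite("pics/w3.png",im)
np.save("w3.npy",c,allow_pickle=True); print(s["time"],s["tool_pos"].round(1),s["tcp_rot"].round(1),c)
E
```

```text
8.15 [500.2 198.6 196. ] [-179.9    0.   103.9] {'fovy': 66.84857956174682, 'cx': 252.39382145182844, 'cy': 193.40441941558637, 'eye': array([481.50944372, 275.80051743, 366.8337725 ]), 'orientation': array([-1.80152718e+01, -1.18184995e-04,  1.38911590e+01])}
```

View pics/w3.png

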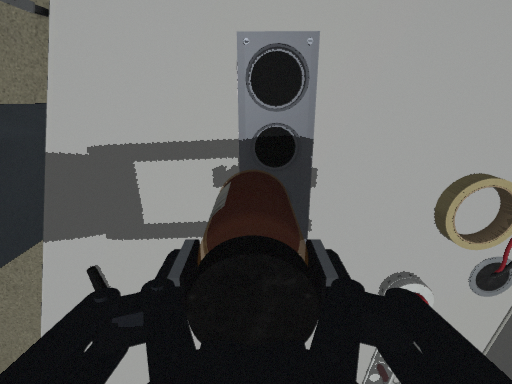

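The wrist view shows the upright bottle hanging in the gripper and wells 1 and 2 at (277,77) and (275,147), with the block aligned to the image's vertical.

```bash
python3 - <<'E'
from h import *
c=np.load("w3.npy",allow_pickle=True).item(); im=cv2.imread("pics/w3.png"); g=im.max(2)
for roi in((235,45,320,112),(240,120,312,166)):
    p,s,mk=blob((g<40).astype(np.uint8)*255,roi); cn=max(cv2.findContours(mk,0,2)[0],key=len); e=cv2.fitEllipse(cn)
    print(p,s,e, "z8",onz(c,*e[0],8).round(1),"z22",onz(c,*e[0],22).round(1))
for p in((277,77),(275,147),(237,32),(320,32)): print(p,onz(c,*p,22).round(1))
print("capbot axis",onz(c,252,296,275).round(1))
E
```

```text
[275.86579683  77.90260951] [ 251   51   51   55 2146] ((275.8615417480469, 77.89704895019531), (49.503944396972656, 53.55662536621094), 7.539784908294678) z8 [502.2 304.4   8. ] z22 [501.4 303.3  22. ]
[274.65651835 146.65027322] [ 255  127   41   39 1281] ((274.6340026855469, 146.96405029296875), (39.45126724243164, 40.31672668457031), 52.799095153808594) z8 [521.7 227.6   8. ] z22 [520.1 229.4  22. ]
(277, 77) [502.4 304.5  22. ]
(275, 147) [520.6 229.5  22. ]
(237, 32) [449.6 337.   22. ]
(320, 32) [534.7 358.1  22. ]
capbot axis [498.2 207.5 275. ]
```

```bash
python3 - <<'E'
from h import *
c=np.load("w3.npy",allow_pickle=True).item(); g=cv2.imread("pics/w3.png").max(2)
print(g[165:262:2,254])
d=np.array([-.242,.970]); t=np.array([500.2,198.6])
for v,z,rad in((236,261,26),(238,261,26)):
    P=onz(c,254,v,z)[:2]; print((P-t)@d-rad)
# bottle bottom +y edge
for v in(171,173): P=onz(c,252,v,149)[:2]; print("bot",(P-t)@d-28.5)
# recheck at grasp image w1: cap lower edge
c=np.load("w1.npy",allow_pickle=True).item()
for v in(156,157): print("w1 y",onz(c,255,v,112)[1]-26)
E
```

```text
[51 46 48 43 33 34 37 33 37 38 35 36 38 36 39 37 43 40 41 37 40 41 36 42
 43 43 50 49 48 49 49 49 50 48 48 26  8 11 10  7 11 16 17 14 13 16 16 17
 18]
1.0100017489527602
0.12114188266816228
bot -1.8229600143950542
bot -3.402009919434164
w1 y -259.3117089509259
w1 y -260.2797878622443
```

Request:
{"fn": "step_arm", "kwargs": {"rows": [[[10, 3, 0], 0], [[35, 9, 5], 0], [[62, 17, 20], 0], [[85, 23, 45], 0], [[97, 26, 70], 0], [[99, 26, 90], 0], [[99, 26, 102], 0], [[99, 26, 106], 0], [[99, 26, 106], 0], [[99, 26, 106], 0]]}}

```text
time: 9.2
tool_pos: [502.3, 302.4, 92.0]
tcp_rot: [179.9, -0.0, 104.0]
ft_force: [-0.3, 0.8, -2.8]
finger_gap: 56.5
grip_force: 43.9
```

```bash
python3 - <<'E'
from h import *
from bench import r,snapshot,get_calibration
s=r.sense(); a=snapshot("side"); b=snapshot("scene"); cv2.imwrite("pics/side2.png",a); cv2.imwrite("pics/scene2.png",b)
print(s["time"],s["tool_pos"].round(1),s["tcp_rot"].round(1))
cv2.imwrite("pics/g3.png",np.hstack([cv2.resize(a[200:350,150:310],(427,400)),cv2.resize(b[60:200,120:250],(371,400))]))
E
```

```text
9.2 [502.3 302.4  92. ] [179.9  -0.  104. ]
```

View pics/g3.png

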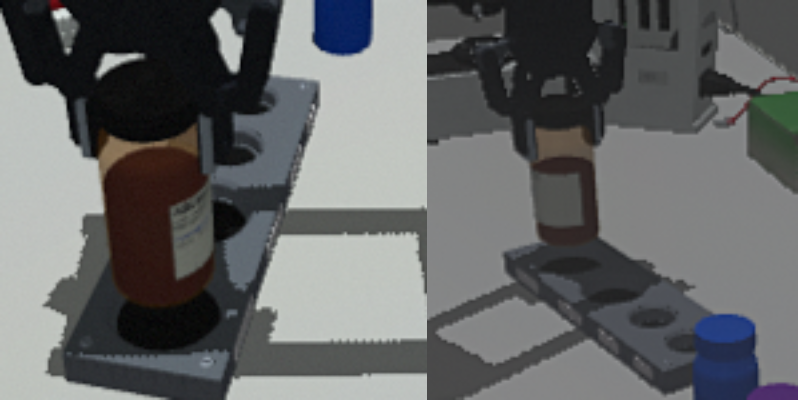

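The bottle hangs upright right above the big well in both views. Lowering.

Request:
{"fn": "step_arm", "kwargs": {"rows": [[[0, 0, 5], 0], [[0, 0, 12], 0], [[0, 0, 18], 0], [[0, 0, 23], 0], [[0, 0, 27], 0], [[0, 0, 30], 0], [[0, 0, 32], 0], [[0, 0, 34], 0], [[0, 0, 34], 0]]}}

```text
time: 10.2
tool_pos: [501.2, 302.3, 56.4]
tcp_rot: [-180.0, 0.0, 104.0]
ft_force: [-0.4, -0.3, -3.4]
finger_gap: 56.0
grip_force: 43.9
```

Request:
{"fn": "step_arm", "kwargs": {"rows": [[[0, 0, 0.5], 0], [[0, 0, 1], 0], [[0, 0, 1.5], 0], [[0, 0, 1.5], 0]]}}

```text
time: 10.6
tool_pos: [501.4, 302.4, 55.3]
tcp_rot: [180.0, -0.0, 104.0]
ft_force: [0.4, -0.2, -3.0]
finger_gap: 56.4
grip_force: 44.1
```

Request:
{"fn": "step_arm", "kwargs": {"rows": [[[0, 0, 0.5], 0], [[0, 0, 1], 0], [[0, 0, 1.5], 0], [[0, 0, 1.5], 0]]}}

```text
time: 11.0
tool_pos: [501.6, 302.6, 55.2]
tcp_rot: [180.0, -0.0, 104.0]
ft_force: [-4.4, -1.3, 9.2]
finger_gap: 56.2
grip_force: 45.3
```

Contact at exactly the floor height. Release and rise.

Request:
{"fn": "step_arm", "kwargs": {"rows": [[[0, 0, -1], 0], [[0, 0, -1], 0], [[0, 0, -1], 0], [[0, 0, -1], 0], [[0, 0, -1], 0], [[0, 0, -1], 0], [[0, 0, -1], 0]], "fingers": 1}}

```text
time: 11.7
tool_pos: [501.2, 302.3, 54.5]
tcp_rot: [-180.0, 0.0, 104.0]
ft_force: [1.0, -0.2, -0.1]
finger_gap: 85.8
grip_force: 0.0
```

Request:
{"fn": "step_arm", "kwargs": {"rows": [[[0, 0, -5], 0], [[0, 0, -20], 0], [[0, 0, -45], 0], [[0, 0, -75], 0], [[0, 0, -105], 0], [[0, 0, -130], 0], [[0, 0, -140], 0], [[0, 0, -140], 0]]}}

```text
time: 12.5
tool_pos: [502.5, 303.0, 197.4]
tcp_rot: [179.7, -0.1, 104.0]
ft_force: [-0.5, 0.4, 0.6]
finger_gap: 85.4
grip_force: 0.0
```

Request:
{"fn": "step_arm", "kwargs": {"rows": [[[-15, 1, 0], 0], [[-50, 2, 0], 2], [[-92, 5, 0], 4], [[-135, 7, 0], 6], [[-180, 9, 0], 8], [[-225, 12, 0], 10], [[-270, 14, 0], 12], [[-315, 16, 0], 14], [[-355, 18, 0], 14], [[-390, 20, 0], 14], [[-410, 21, 0], 14], [[-416, 21, 0], 14]]}}

```text
time: 13.7
tool_pos: [621.5, -98.5, 192.7]
tcp_rot: [-179.8, -0.0, 89.8]
ft_force: [-0.5, 0.5, 0.1]
finger_gap: 85.5
grip_force: 0.0
```

Request:
{"fn": "step_arm", "kwargs": {"rows": [[[0, 0, 0], 0], [[0, 0, 0], 0], [[0, 0, 0], 0]]}}

```text
time: 14.0
tool_pos: [622.1, -94.5, 194.6]
tcp_rot: [-180.0, -0.0, 90.1]
ft_force: [-0.3, 0.2, -0.5]
finger_gap: 85.3
grip_force: 0.0
```

```bash
python3 - <<'E'
from h import *
from bench import r,snapshot,get_calibration
s=r.sense(); c=get_calibration("wrist"); im=snapshot("wrist"); cv2.imwrite("pics/w4.png",im)
np.save("w4.npy",c,allow_pickle=True); print(s["time"],s["tool_pos"].round(1),s["tcp_rot"].round(1))
h=cv2.cvtColor(im,cv2.COLOR_BGR2HSV)
red=(((h[...,0]<8)|(h[...,0]>170))&(h[...,1]>180)&(h[...,2]>70)).astype(np.uint8)*255
p,t,mk=blob(red,(150,100,350,300)); cn=max(cv2.findContours(mk,0,2)[0],key=len); e=cv2.fitEllipse(cn)
print("eosin",p,t,e,onz(c,*p,102).round(1),onz(c,*e[0],102).round(1),onz(c,*e[0],95.5).round(1), onz(c,t[0]+t[2]/2,t[1],89)[1]-22)
b=((h[...,0]>100)&(h[...,0]<165)&(h[...,1]>120)).astype(np.uint8)*255
n,l,st,ce=cv2.connectedComponentsWithStats(b)
print([(st[i],onz(c,*ce[i],60).round()) for i in range(1,n) if st[i,4]>300])
E
```

```text
14.0 [622.1 -94.5 194.6] [-180.    -0.    90.1]Traceback (most recent call last):
  File "<stdin>", line 7, in <module>
cv2.error: OpenCV(4.12.0) /io/opencv/modules/imgproc/src/shapedescr.cpp:361: error: (-201:Incorrect size of input array) There should be at least 5 points to fit the ellipse in function 'fitEllipseNoDirect'
```

View pics/w4.png

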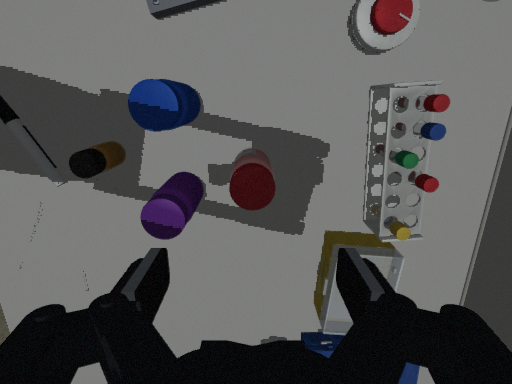

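```bash
python3 - <<'E'
from h import *
h=cv2.cvtColor(cv2.imread("pics/w4.png"),cv2.COLOR_BGR2HSV)
print(h[110:260:6,254].tolist())
E
```

```text
[[60, 2, 126], [90, 2, 127], [60, 2, 127], [45, 8, 63], [105, 8, 65], [60, 4, 63], [60, 4, 63], [0, 4, 57], [179, 90, 74], [178, 188, 53], [179, 180, 61], [176, 224, 57], [176, 218, 55], [179, 189, 58], [179, 186, 59], [179, 204, 55], [179, 197, 53], [45, 8, 63], [15, 8, 64], [60, 4, 64], [20, 6, 127], [50, 6, 127], [45, 4, 125], [60, 2, 127], [60, 4, 127]]
```

Eosin's red cap is at (252,187) in the shadow, with purple at (172,205), blue (165,105) and dropper (95,160).

```bash
python3 - <<'E'
from h import *
c=np.load("w4.npy",allow_pickle=True).item(); im=cv2.imread("pics/w4.png"); h=cv2.cvtColor(im,cv2.COLOR_BGR2HSV)
red=(((h[...,0]<8)|(h[...,0]>168))&(h[...,1]>140)&(h[...,2]>35)).astype(np.uint8)*255
p,t,mk=blob(red,(215,140,290,220)); print(p,t)
print("eosin c",onz(c,*p,99).round(1),"edge",onz(c,t[0]+t[2]/2,t[1],89)[1]-22, "near edge",onz(c,t[0]+t[2]/2,t[1]+t[3],102)[1]+22)
bl=(h[...,2]<35).astype(np.uint8)*255
p,t,mk=blob(bl,(65,135,108,185)); print("dropper",p,t,onz(c,*p,70).round(1))
E
```

```text
[251.97674419 186.26296959] [ 230  163   45   47 1677]
eosin c [622.2 -94.4  99. ] edge -95.91778369292949 near edge -95.52401013902144
dropper [ 87.25644028 162.63114754] [ 69 148  38  30 854] [452.1 -77.8  70. ]
```

Request:
{"fn": "step_arm", "kwargs": {"rows": [[[0, 0, 15], 0], [[0, 0, 45], 0], [[0, 0, 75], 0], [[0, 0, 105], 0], [[0, 0, 130], 0], [[0, 0, 150], 0], [[0, 0, 162], 0], [[0, 0, 166], 0], [[0, 0, 166], 0], [[0, 0, 166], 0]]}}

```text
time: 15.05
tool_pos: [623.2, -96.3, 29.9]
tcp_rot: [179.9, 0.0, 90.0]
ft_force: [0.1, -0.2, 0.2]
finger_gap: 85.4
grip_force: 0.0
```

Request:
{"fn": "step_arm", "kwargs": {"rows": [[[0, 0, 0], 0], [[0, 0, 0], 0], [[0, 0, 0], 0], [[0, 0, 0], 0], [[0, 0, 0], 0], [[0, 0, 0], 0], [[0, 0, 0], 0], [[0, 0, 0], 0], [[0, 0, 0], 0], [[0, 0, 0], 0]], "fingers": 0, "squeeze": 35}}

```text
time: 16.05
tool_pos: [622.7, -96.4, 29.6]
tcp_rot: [179.9, 0.0, 90.0]
ft_force: [-2.3, -1.4, 5.5]
finger_gap: 46.9
grip_force: 35.5
```

Request:
{"fn": "step_arm", "kwargs": {"rows": [[[0, 0, -5], 0], [[0, 0, -20], 0], [[0, 0, -45], 0], [[0, 0, -75], 0], [[0, 0, -105], 0], [[0, 0, -130], 0], [[0, 0, -145], 0], [[0, 0, -150], 0], [[0, 0, -150], 0]]}}

```text
time: 16.95
tool_pos: [622.5, -96.2, 179.0]
tcp_rot: [180.0, 0.0, 90.0]
ft_force: [-0.4, 0.8, -2.0]
finger_gap: 46.9
grip_force: 36.3
```

Request:
{"fn": "step_arm", "kwargs": {"rows": [[[10, -3, 0], 0], [[35, -11, 0], -2], [[68, -22, 0], -4], [[103, -33, 0], -6], [[140, -44, 0], -8], [[177, -56, 0], -10], [[214, -68, 0], -12], [[250, -79, 0], -14], [[282, -89, 0], -14], [[307, -97, 0], -14], [[319, -101, 0], -14], [[322, -102, 0], -14]]}}

```text
time: 18.15
tool_pos: [518.8, 227.0, 177.2]
tcp_rot: [-179.9, 0.0, 104.1]
ft_force: [0.3, 0.1, -2.1]
finger_gap: 47.1
grip_force: 36.4
```

Request:
{"fn": "step_arm", "kwargs": {"rows": [[[0, 0, 10], 0], [[0, 0, 30], 0], [[0, 0, 55], 0], [[0, 0, 80], 0], [[0, 0, 98], 0], [[0, 0, 105], 0], [[0, 0, 105], 0], [[0, 0, 105], 0]]}}

```text
time: 18.95
tool_pos: [521.0, 225.3, 74.2]
tcp_rot: [180.0, 0.0, 103.9]
ft_force: [-0.0, 0.3, -0.6]
finger_gap: 47.3
grip_force: 36.4
```

```bash
python3 - <<'E'
from h import *
from bench import r,snapshot,get_calibration
s=r.sense(); a=snapshot("side"); b=snapshot("scene"); w=snapshot("wrist"); cv2.imwrite("pics/w5.png",w)
print(s["time"],s["tool_pos"].round(1),s["tcp_rot"].round(1),s["ft_force"].round(1))
cv2.imwrite("pics/g4.png",np.hstack([cv2.resize(a[170:330,150:310],(400,400)),cv2.resize(b[60:210,120:270],(400,400))]))
E
```

```text
18.95 [521.  225.3  74.2] [180.    0.  103.9] [-0.   0.3 -0.6]
```

View pics/g4.png

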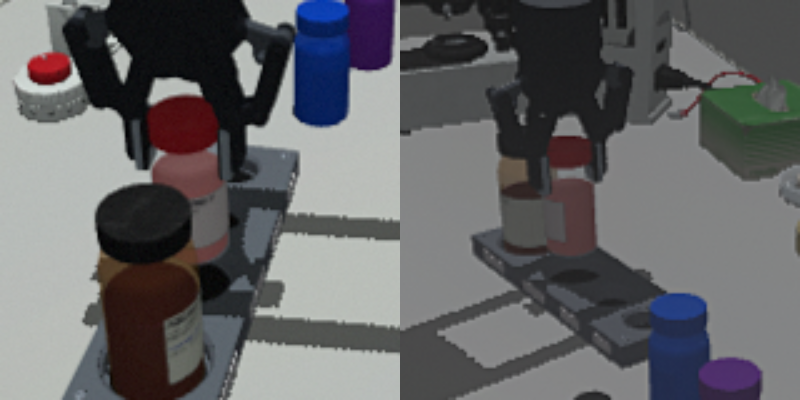

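Stain bottle stands upright in its well; eosin hangs right over well 2. Lowering.

Request:
{"fn": "step_arm", "kwargs": {"rows": [[[1, 0, 5], 0], [[1, 0, 12], 0], [[1, 0, 18], 0], [[1, 0, 24], 0], [[1, 0, 28], 0], [[1, 0, 31], 0], [[1, 0, 33], 0], [[1, 0, 34], 0], [[1, 0, 34], 0]]}}

```text
time: 20.0
tool_pos: [520.1, 226.8, 39.6]
tcp_rot: [180.0, -0.0, 104.0]
ft_force: [0.9, -0.4, -2.9]
finger_gap: 47.0
grip_force: 36.4
```

Request:
{"fn": "step_arm", "kwargs": {"rows": [[[0, 0, 0.5], 0], [[0, 0, 1], 0], [[0, 0, 1.5], 0], [[0, 0, 1.5], 0]]}}

```text
time: 20.4
tool_pos: [520.0, 226.8, 38.1]
tcp_rot: [180.0, 0.0, 104.0]
ft_force: [-0.3, -0.7, -1.8]
finger_gap: 47.2
grip_force: 36.4
```

Request:
{"fn": "step_arm", "kwargs": {"rows": [[[0, 0, 0.5], 0], [[0, 0, 1], 0], [[0, 0, 1.2], 0], [[0, 0, 1.2], 0]]}}

```text
time: 20.8
tool_pos: [520.2, 226.9, 37.6]
tcp_rot: [180.0, -0.0, 104.0]
ft_force: [-2.5, -1.2, 5.2]
finger_gap: 47.0
grip_force: 36.9
```

Request:
{"fn": "step_arm", "kwargs": {"rows": [[[0, 0, -1], 0], [[0, 0, -1], 0], [[0, 0, -1], 0], [[0, 0, -1], 0], [[0, 0, -1], 0], [[0, 0, -1], 0], [[0, 0, -1], 0]], "fingers": 1}}

```text
time: 21.5
tool_pos: [520.0, 226.8, 37.9]
tcp_rot: [-180.0, -0.0, 104.0]
ft_force: [0.2, 0.0, -0.4]
finger_gap: 85.2
grip_force: 0.0
```

Request:
{"fn": "step_arm", "kwargs": {"rows": [[[0, 0, -5], 0], [[0, 0, -20], 0], [[0, 0, -45], 0], [[0, 0, -75], 0], [[0, 0, -105], 0], [[0, 0, -125], 0], [[0, 0, -133], 0], [[0, 0, -133], 0]]}}

```text
time: 22.3
tool_pos: [521.2, 227.2, 173.2]
tcp_rot: [179.8, -0.0, 104.0]
ft_force: [0.3, -0.2, -0.1]
finger_gap: 85.4
grip_force: 0.0
```

Request:
{"fn": "step_arm", "kwargs": {"rows": [[[-10, -5, 0], 0], [[-35, -18, 0], 2], [[-65, -33, 0], 4], [[-97, -49, 0], 6], [[-130, -65, 0], 8], [[-163, -82, 0], 10], [[-196, -99, 0], 12], [[-228, -115, 0], 14], [[-255, -128, 0], 14], [[-274, -138, 0], 14], [[-284, -143, 0], 14], [[-284, -143, 0], 14]]}}

```text
time: 23.5
tool_pos: [448.8, -84.4, 169.7]
tcp_rot: [-179.9, -0.0, 89.9]
ft_force: [0.2, 0.1, -0.0]
finger_gap: 85.6
grip_force: 0.0
```

Request:
{"fn": "step_arm", "kwargs": {"rows": [[[0, 0, 0], 0], [[0, 0, 0], 0], [[0, 0, 0], 0]]}}

```text
time: 23.8
tool_pos: [450.2, -82.5, 170.8]
tcp_rot: [-180.0, -0.0, 90.1]
ft_force: [0.8, 0.5, -0.8]
finger_gap: 85.3
grip_force: 0.0
```

```bash
cat > look.py <<'E'
from h import *
from bench import r,snapshot,get_calibration
import sys
s=r.sense(); c=get_calibration("wrist"); im=snapshot("wrist"); n=sys.argv[1]; cv2.imwrite(f"pics/{n}.png",im)
np.save(n+".npy",c,allow_pickle=True); print(s["time"],s["tool_pos"].round(1),s["tcp_rot"].round(1),c["eye"].round(1))
E
python3 look.py w6; python3 - <<'E'
from h import *
c=np.load("w6.npy",allow_pickle=True).item(); im=cv2.imread("pics/w6.png"); g=im.max(2)
for t in(22,30,38):
    m=(g<t).astype(np.uint8)*255
    n,l,st,ce=cv2.connectedComponentsWithStats(m)
    print(t,[(st[i].tolist(),ce[i].round(1).tolist(),onz(c,*ce[i],68).round().tolist()) for i in range(1,n) if 300<st[i,4]<5000])
E
```

```text
23.8 [450.2 -82.5 170.8] [-180.    -0.    90.1] [450.3  -3.1 341.7]
22 [([123, 95, 33, 41, 516], [138.5, 115.3], [347.0, -17.0, 68.0]), ([235, 164, 29, 33, 722], [248.9, 180.1], [447.0, -78.0, 68.0])]
30 [([123, 95, 34, 42, 532], [138.7, 115.5], [347.0, -17.0, 68.0]), ([235, 164, 29, 33, 747], [248.9, 180.3], [447.0, -78.0, 68.0])]
38 [([313, 0, 90, 26, 375], [349.4, 12.4], [530.0, 65.0, 68.0]), ([122, 95, 35, 42, 575], [138.5, 115.3], [347.0, -17.0, 68.0]), ([235, 164, 29, 33, 767], [249.0, 180.2], [447.0, -78.0, 68.0])]
```

```bash
python3 - <<'E'
from h import *
c=np.load("w6.npy",allow_pickle=True).item()
print(onz(c,249.5,197,72)+[0,14.5,0],onz(c,249.5,164,53)-[0,14.5,0])
E
```

```text
[447.75098389 -79.74769388  72.        ] [447.64139052 -79.98686831  53.        ]
```

Request:
{"fn": "step_arm", "kwargs": {"rows": [[[1, -1, 15], 0], [[3, -2, 45], 0], [[3, -2.5, 75], 0], [[3, -2.5, 102], 0], [[3, -2.5, 125], 0], [[3, -2.5, 142], 0], [[3, -2.5, 152], 0], [[3, -2.5, 156], 0], [[3, -2.5, 156], 0], [[3, -2.5, 156], 0]]}}

```text
time: 24.85
tool_pos: [448.2, -80.5, 15.7]
tcp_rot: [179.9, 0.0, 90.0]
ft_force: [-0.1, 0.4, -0.1]
finger_gap: 85.6
grip_force: 0.0
```

Request:
{"fn": "step_arm", "kwargs": {"rows": [[[0, 0, 0], 0], [[0, 0, 0], 0], [[0, 0, 0], 0], [[0, 0, 0], 0], [[0, 0, 0], 0], [[0, 0, 0], 0], [[0, 0, 0], 0], [[0, 0, 0], 0], [[0, 0, 0], 0], [[0, 0, 0], 0], [[0, 0, 0], 0], [[0, 0, 0], 0]], "fingers": 0, "squeeze": 22}}

```text
time: 26.05
tool_pos: [447.8, -80.5, 15.3]
tcp_rot: [180.0, 0.0, 90.0]
ft_force: [-1.6, 0.4, 5.1]
finger_gap: 29.6
grip_force: 21.7
```

Request:
{"fn": "step_arm", "kwargs": {"rows": [[[0, 0, -5], 0], [[0, 0, -20], 0], [[0, 0, -45], 0], [[0, 0, -75], 0], [[0, 0, -105], 0], [[0, 0, -130], 0], [[0, 0, -138], 0], [[0, 0, -140], 0]]}}

```text
time: 26.85
tool_pos: [448.1, -80.5, 155.6]
tcp_rot: [179.9, 0.0, 90.0]
ft_force: [0.1, -0.1, -0.6]
finger_gap: 29.5
grip_force: 21.9
```

Request:
{"fn": "step_arm", "kwargs": {"rows": [[[8, 3, 0], 0], [[26, 9, 0], -2], [[50, 18, 0], -4], [[78, 28, 0], -6], [[106, 39, 0], -8], [[134, 49, 0], -10], [[162, 59, 0], -12], [[190, 69, 0], -14], [[214, 78, 0], -14], [[232, 84, 0], -14], [[241, 88, 0], -14], [[243.5, 88.5, 0], -14]]}}

```text
time: 28.05
tool_pos: [535.2, 164.0, 153.1]
tcp_rot: [-179.8, -0.0, 104.1]
ft_force: [-0.4, 0.1, -0.3]
finger_gap: 29.3
grip_force: 21.9
```

Request:
{"fn": "step_arm", "kwargs": {"rows": [[[0, 0, 10], 0], [[0, 0, 30], 0], [[0, 0, 55], 0], [[0, 0, 78], 0], [[0, 0, 90], 0], [[0, 0, 95], 0], [[0, 0, 95], 0], [[0, 0, 95], 0]]}}

```text
time: 28.85
tool_pos: [536.9, 163.1, 61.0]
tcp_rot: [179.9, 0.0, 104.0]
ft_force: [0.5, 0.0, 0.2]
finger_gap: 29.8
grip_force: 21.9
```

```bash
python3 look.py w7
```

```text
28.85 [536.9 163.1  61. ] [179.9   0.  104. ] [517.6 240.  231.9]
```

View pics/w7.png

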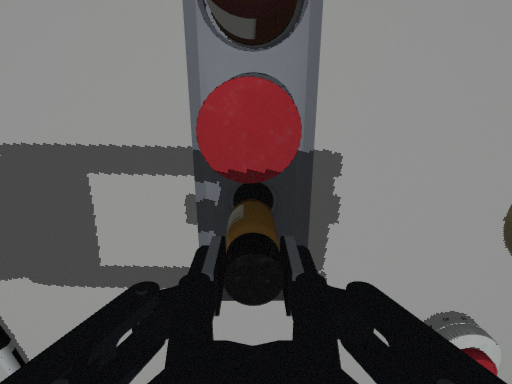

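Eosin sits in well 2, and the dropper hangs aligned over well 3 (mouth at (254,195)). Lowering.

Request:
{"fn": "step_arm", "kwargs": {"rows": [[[0, 0, 5], 0], [[0, 0, 12], 0], [[0, 0, 18], 0], [[0, 0, 23], 0], [[0, 0, 28], 0], [[0, 0, 31], 0], [[0, 0, 33], 0], [[0, 0, 34], 0], [[0, 0, 34], 0]]}}

```text
time: 29.8
tool_pos: [536.0, 163.1, 25.9]
tcp_rot: [-180.0, -0.0, 104.0]
ft_force: [0.5, 1.1, -0.6]
finger_gap: 29.8
grip_force: 21.9
```

Request:
{"fn": "step_arm", "kwargs": {"rows": [[[0, 0, 0.5], 0], [[0, 0, 1], 0], [[0, 0, 1.5], 0], [[0, 0, 1.5], 0]]}}

```text
time: 30.2
tool_pos: [536.0, 163.1, 24.4]
tcp_rot: [-180.0, -0.0, 104.0]
ft_force: [0.1, 0.1, -0.3]
finger_gap: 29.9
grip_force: 21.9
```

Request:
{"fn": "step_arm", "kwargs": {"rows": [[[0, 0, 0.5], 0], [[0, 0, 1], 0], [[0, 0, 1.5], 0], [[0, 0, 1.5], 0]]}}

```text
time: 30.6
tool_pos: [536.2, 163.2, 23.3]
tcp_rot: [180.0, 0.0, 104.0]
ft_force: [-1.4, -0.5, 5.2]
finger_gap: 29.5
grip_force: 22.3
```

Request:
{"fn": "step_arm", "kwargs": {"rows": [[[0, 0, -1], 0], [[0, 0, -1], 0], [[0, 0, -1], 0], [[0, 0, -1], 0], [[0, 0, -1], 0], [[0, 0, -1], 0], [[0, 0, -1], 0], [[0, 0, -1], 0], [[0, 0, -1], 0]], "fingers": 0.8}}

```text
time: 31.5
tool_pos: [536.0, 163.1, 23.9]
tcp_rot: [-180.0, 0.0, 104.0]
ft_force: [-0.3, 0.3, -0.8]
finger_gap: 68.6
grip_force: 0.0
```

Request:
{"fn": "step_arm", "kwargs": {"rows": [[[0, 0, -5], 0], [[0, 0, -20], 0], [[0, 0, -45], 0], [[0, 0, -75], 0], [[0, 0, -105], 0], [[0, 0, -125], 0], [[0, 0, -132], 0], [[0, 0, -132], 0]]}}

```text
time: 32.3
tool_pos: [537.1, 163.4, 158.0]
tcp_rot: [179.8, 0.0, 104.0]
ft_force: [-0.1, -0.3, -1.4]
finger_gap: 68.4
grip_force: 0.0
```

Request:
{"fn": "step_arm", "kwargs": {"rows": [[[-13, -6, 0], 0], [[-44, -20, 0], 2], [[-82, -37, 0], 4], [[-123, -55, 0], 6], [[-165, -73, 0], 8], [[-208, -93, 0], 10], [[-251, -112, 0], 12], [[-293, -130, 0], 14], [[-330, -147, 0], 14], [[-358, -160, 0], 14], [[-374, -167, 0], 14], [[-378, -169, 0], 14]]}}

```text
time: 33.5
tool_pos: [461.2, -246.3, 154.0]
tcp_rot: [-179.8, -0.1, 89.8]
ft_force: [0.1, 0.6, -0.8]
finger_gap: 68.4
grip_force: 0.0
```

Request:
{"fn": "step_arm", "kwargs": {"rows": [[[0, 0, 0], 0], [[0, 0, 0], 0], [[0, 0, 0], 0]]}}

```text
time: 33.8
tool_pos: [463.5, -243.5, 155.6]
tcp_rot: [-180.0, -0.0, 90.1]
ft_force: [0.6, 0.2, -1.0]
finger_gap: 68.3
grip_force: 0.0
```

```bash
python3 look.py w8; python3 - <<'E'
from h import *
c=np.load("w8.npy",allow_pickle=True).item(); im=cv2.imread("pics/w8.png"); h=cv2.cvtColor(im,cv2.COLOR_BGR2HSV)
m=((h[...,0]>45)&(h[...,0]<95)&(h[...,1]>90)&(h[...,2]>35)).astype(np.uint8)*255
p,t,_=blob(m,(150,60,350,330)); print("green",p,t,onz(c,*p,12).round(1))
x=int(p[0]); print(h[int(p[1])-25:int(p[1])+70:2,x,2].tolist()); print(h[int(p[1])-25:int(p[1])+70:2,x,1].tolist())
y=int(p[1])+22; print(y,h[y,x-40:x+40:2,2].tolist())
E
```

```text
33.8 [ 463.5 -243.5  155.6] [-180.    -0.    90.1] [ 463.8 -164.1  326.5]
green [251.67901235 167.91358025] [243 165  19   8  81] [ 463.1 -236.4   12. ]
[116, 116, 119, 117, 117, 117, 58, 59, 58, 57, 56, 53, 54, 58, 55, 69, 68, 67, 67, 67, 66, 64, 64, 62, 62, 65, 64, 62, 57, 57, 56, 60, 57, 57, 58, 56, 66, 112, 58, 58, 57, 59, 57, 57, 57, 58, 59, 118]
[2, 2, 6, 4, 4, 2, 4, 9, 4, 4, 5, 87, 109, 110, 19, 11, 11, 11, 15, 15, 12, 8, 12, 16, 16, 12, 16, 21, 9, 4, 5, 9, 4, 13, 4, 14, 8, 2, 4, 4, 4, 4, 9, 4, 4, 13, 13, 4]
189 [59, 57, 57, 56, 57, 59, 115, 66, 67, 57, 68, 58, 56, 56, 61, 62, 59, 59, 65, 64, 63, 61, 64, 62, 62, 65, 66, 56, 57, 58, 59, 57, 58, 57, 56, 60, 60, 58, 60, 60]
```

```bash
python3 - <<'E'
from h import *
c=np.load("w8.npy",allow_pickle=True).item(); im=cv2.imread("pics/w8.png").astype(np.float32)
g=cv2.GaussianBlur(im.max(2),(5,5),0); m=((g>59.7)&(g<75)).astype(np.uint8)*255
p,t,_=blob(m,(225,165,280,210)); print(p,t)
print([g[y,246:258].mean().round(1) for y in range(164,206,2)])
print([g[180:190,x].mean().round(1) for x in range(228,276,2)])
for a in(197,199): print(onz(c,252,a,48)[:2]+[0,14])
for a in(169,171): print(onz(c,252,a,40)[:2]-[0,14])
print(onz(c,252,164.5,2)[:2]-[0,12])
E
```

```text
[251.7267951  184.09807356] [239 171  27  27 571]
[np.float32(56.0), np.float32(55.8), np.float32(57.3), np.float32(57.6), np.float32(63.0), np.float32(66.8), np.float32(66.9), np.float32(67.0), np.float32(66.0), np.float32(64.7), np.float32(64.2), np.float32(63.8), np.float32(63.4), np.float32(63.2), np.float32(63.1), np.float32(62.9), np.float32(61.7), np.float32(58.2), np.float32(57.3), np.float32(57.0), np.float32(57.4)]
[np.float32(58.5), np.float32(58.5), np.float32(59.0), np.float32(57.4), np.float32(57.1), np.float32(58.7), np.float32(62.2), np.float32(63.1), np.float32(63.5), np.float32(64.0), np.float32(64.6), np.float32(64.5), np.float32(64.5), np.float32(64.6), np.float32(63.6), np.float32(63.2), np.float32(63.4), np.float32(64.0), np.float32(61.5), np.float32(58.1), np.float32(57.8), np.float32(57.4), np.float32(57.3), np.float32(57.3)]
[ 463.54067576 -244.14497421]
[ 463.54169941 -246.28226435]
[ 463.52020095 -245.06411595]
[ 463.521191   -247.13126291]
[ 463.48629983 -246.7084913 ]
```

Request:
{"fn": "step_arm", "kwargs": {"rows": [[[-1, 0, 15], 0], [[-1.5, 0, 45], 0], [[-1.5, 0, 75], 0], [[-1.5, 0, 102], 0], [[-1.5, 0, 122], 0], [[-1.5, 0, 135], 0], [[-1.5, 0, 143], 0], [[-1.5, 0, 149], 0], [[-1.5, 0, 154], 0], [[-1.5, 0, 157], 0], [[-1.5, 0, 158], 0], [[-1.5, 0, 158], 0]]}}

```text
time: 35.05
tool_pos: [463.8, -246.2, -1.7]
tcp_rot: [180.0, 0.0, 90.0]
ft_force: [-0.8, -0.2, 0.2]
finger_gap: 68.5
grip_force: 0.0
```

Request:
{"fn": "step_arm", "kwargs": {"rows": [[[0, 0, 0], 0], [[0, 0, 0], 0], [[0, 0, 0], 0], [[0, 0, 0], 0], [[0, 0, 0], 0], [[0, 0, 0], 0], [[0, 0, 0], 0], [[0, 0, 0], 0], [[0, 0, 0], 0], [[0, 0, 0], 0], [[0, 0, 0], 0]], "fingers": 0, "squeeze": 20}}

```text
time: 36.15
tool_pos: [463.7, -246.2, -1.8]
tcp_rot: [180.0, 0.0, 90.0]
ft_force: [-0.9, 0.4, 6.0]
finger_gap: 26.4
grip_force: 19.7
```

Request:
{"fn": "step_arm", "kwargs": {"rows": [[[0, 0, -4], 0], [[0, 0, -16], 0], [[0, 0, -40], 0], [[0, 0, -70], 0], [[0, 0, -100], 0], [[0, 0, -125], 0], [[0, 0, -137], 0], [[0, 0, -140], 0]]}}

```text
time: 36.95
tool_pos: [464.4, -246.6, 139.9]
tcp_rot: [179.8, 0.1, 90.0]
ft_force: [-0.3, 0.5, -1.0]
finger_gap: 26.5
grip_force: 19.7
```

Request:
{"fn": "step_arm", "kwargs": {"rows": [[[11, 3, 0], 0], [[38, 9, 0], -2], [[73, 18, 0], -4], [[112, 27, 0], -6], [[152, 37, 0], -8], [[193, 46, 0], -10], [[234, 56, 0], -12], [[275, 66, 0], -14], [[311, 75, 0], -14], [[337, 81, 0], -14], [[352, 85, 0], -14], [[355.5, 85.5, 0], -14]]}}

```text
time: 38.15
tool_pos: [548.0, 111.1, 136.3]
tcp_rot: [-179.9, -0.0, 104.1]
ft_force: [-0.9, -1.0, 0.2]
finger_gap: 26.7
grip_force: 19.7
```

Request:
{"fn": "step_arm", "kwargs": {"rows": [[[0, 0, 10], 0], [[0, 0, 30], 0], [[0, 0, 55], 0], [[0, 0, 78], 0], [[0, 0, 92], 0], [[0, 0, 97], 0], [[0, 0, 97], 0], [[0, 0, 97], 0]]}}

```text
time: 38.95
tool_pos: [549.8, 109.2, 41.9]
tcp_rot: [179.9, 0.0, 104.0]
ft_force: [-0.4, 1.0, 0.1]
finger_gap: 26.3
grip_force: 19.7
```

```bash
python3 look.py w9; python3 - <<'E'
from h import *
c=np.load("w9.npy",allow_pickle=True).item(); im=cv2.imread("pics/w9.png"); h=cv2.cvtColor(im,cv2.COLOR_BGR2HSV)
m=((h[...,0]>45)&(h[...,0]<95)&(h[...,1]>90)&(h[...,2]>25)).astype(np.uint8)*255
p,t,_=blob(m,(150,100,350,380)); print("green",p,t,onz(c,*p,50).round(1))
# dropper cap & well mouth check
b=(h[...,2]<30).astype(np.uint8)*255
n,l,st,ce=cv2.connectedComponentsWithStats(b); print([(st[i].tolist(),ce[i].round().tolist()) for i in range(1,n) if st[i,4]>60])
E
```

```text
38.95 [549.8 109.2  41.9] [179.9   0.  104. ] [530.6 186.2 212.8]
green [251.14158163 227.6122449 ] [233 213  38  31 784] [548.4 113.4  50. ]
[([237, 37, 55, 35, 227], [272.0, 59.0]), ([221, 110, 57, 34, 310], [253.0, 125.0]), ([247, 131, 22, 18, 85], [258.0, 139.0]), ([221, 144, 60, 38, 993], [251.0, 167.0]), ([235, 191, 39, 29, 773], [254.0, 204.0]), ([0, 236, 506, 148, 33218], [253.0, 338.0]), ([0, 342, 16, 29, 157], [7.0, 357.0])]
```

Request:
{"fn": "step_arm", "kwargs": {"rows": [[[0, 0, 4], 0], [[0, 0, 10], 0], [[0, 0, 16], 0], [[0, 0, 21], 0], [[0, 0, 25], 0], [[0, 0, 28], 0], [[0, 0, 31], 0], [[0, 0, 33], 0], [[0, 0, 33], 0]]}}

```text
time: 39.9
tool_pos: [548.8, 109.4, 7.5]
tcp_rot: [-180.0, -0.0, 104.0]
ft_force: [0.6, -0.2, -0.6]
finger_gap: 26.4
grip_force: 19.7
```

Request:
{"fn": "step_arm", "kwargs": {"rows": [[[0, 0, 0.5], 0], [[0, 0, 1], 0], [[0, 0, 1.5], 0], [[0, 0, 1.5], 0]]}}

```text
time: 40.3
tool_pos: [549.0, 109.5, 6.4]
tcp_rot: [180.0, 0.0, 104.0]
ft_force: [-0.4, -0.1, 0.6]
finger_gap: 26.3
grip_force: 19.7
```

Request:
{"fn": "step_arm", "kwargs": {"rows": [[[0, 0, 0.5], 0], [[0, 0, 0.8], 0], [[0, 0, 0.8], 0]]}}

```text
time: 40.6
tool_pos: [549.2, 109.5, 6.2]
tcp_rot: [180.0, 0.0, 104.0]
ft_force: [-1.9, -0.3, 5.6]
finger_gap: 26.3
grip_force: 20.0
```

Contact at 6.2, as expected. Release and rise.

Request:
{"fn": "step_arm", "kwargs": {"rows": [[[0, 0, -0.5], 0], [[0, 0, -0.5], 0], [[0, 0, -0.5], 0], [[0, 0, -0.5], 0], [[0, 0, -0.5], 0], [[0, 0, -0.5], 0], [[0, 0, -0.5], 0], [[0, 0, -0.5], 0]], "fingers": 0.7}}

```text
time: 41.4
tool_pos: [548.9, 109.4, 6.0]
tcp_rot: [-180.0, -0.0, 104.0]
ft_force: [0.8, 0.2, 0.0]
finger_gap: 59.4
grip_force: 0.0
```

Request:
{"fn": "step_arm", "kwargs": {"rows": [[[0, 0, -5], 0], [[0, 0, -20], 0], [[0, 0, -45], 0], [[0, 0, -75], 0], [[0, 0, -105], 0], [[0, 0, -135], 0], [[0, 0, -160], 0], [[0, 0, -175], 0], [[0, 0, -180], 0], [[0, 0, -180], 0], [[0, 0, -180], 0]]}}

```text
time: 42.5
tool_pos: [548.2, 109.4, 184.6]
tcp_rot: [-179.9, -0.0, 104.0]
ft_force: [0.9, -0.0, -0.2]
finger_gap: 59.7
grip_force: 0.0
```

```bash
python3 look.py w10; python3 - <<'E'
from h import *
from bench import snapshot,get_calibration
# numeric check: where each item's cap centre lies vs well
C=get_calibration("side"); im=snapshot("side"); cv2.imwrite("pics/side9.png",im); h=cv2.cvtColor(im,cv2.COLOR_BGR2HSV)
R=Rn.from_euler("xyz",C["orientation"],degrees=True).as_matrix(); f=192/np.tan(np.radians(C["fovy"]/2))
def pr(P):
    q=R.T@(np.array(P)-C["eye"]); return C["cx"]-f*q[0]/q[2],C["cy"]+f*q[1]/q[2]
for n,P in(("stain",[501.5,302.5,126]),("eosin",[520.2,227,103]),("dropper",[536.2,163.2,70]),("vial",[549.4,109.6,20]),("vialstop",[549.4,109.6,52])): print(n,np.round(pr(P)))
m=((h[...,0]>45)&(h[...,0]<95)&(h[...,1]>80)&(h[...,2]>30)).astype(np.uint8)*255
print("green",blob(m,(215,180,280,270))[:2])
red=(((h[...,0]<8)|(h[...,0]>170))&(h[...,1]>150)&(h[...,2]>40)).astype(np.uint8)*255
print("red",blob(red,(200,150,280,300))[:2], "knob",blob(red,(150,180,190,210))[:2])
b=(h[...,2]<30).astype(np.uint8)*255
print("stain",blob(b,(170,180,250,290))[:2],"dropper",blob(b,(215,180,275,240))[:2])
E
```

```text
42.5 [548.2 109.4 184.6] [-179.9   -0.   104. ] [529.6 186.4 355.5]
stain [207. 258.]
eosin [224. 239.]
dropper [236. 232.]
vial [244. 237.]
vialstop [244. 224.]
green (array([247.36956522, 238.        ]), array([245, 234,   6,   9,  46], dtype=int32))
red (array([226.18613861, 238.37425743]), array([211, 228,  29,  24, 505], dtype=int32)) knob (array([169.36526946, 197.1497006 ]), array([161, 191,  17,  13, 167], dtype=int32))
stain (array([207.13507109, 259.85545024]), array([189, 244,  37,  32, 844], dtype=int32)) dropper (array([240.47560976, 231.51219512]), array([233, 225,  12,  15,  82], dtype=int32))
```

The side view has all four items within 5 px of their seated positions, and the timer is unmoved. Handing in.

```bash
python3 -c "
from bench import r
print(r.hand_in())"
```

```text
the job is handed in; nothing more can be done
None
```

All three bottles and the vial are set down upright in their own wells in order of size, with the timer and tip box left alone; the job was handed in at about 43 s, but I got no verdict back.

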